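# Warm a wheel bearing

### The job

Lift the top dish, with the bearing lying in it, off the nested pile and set it down gently, upright, in the middle of the round warming plate, the bearing still in it. Turn the dial on the plate's sloping front until its white pointer line is at the one long mark of the scale. Leave the other two dishes nested where they stand, and do not disturb the oil filter and the screwdriver between pile and plate.

Things in the scene. Friction and masses are not known exactly. Their poses are not given: they have to be found in the camera images.
- dish_top_centre (a point): centre of the top one of three equal nested aluminium dishes, half-way up (29 mm above its underside); z up its axis, its black ear at the -x side. 58 mm high to the rim, 140 mm across the rim, 0.17 kg. Each stands on the inner floor of the one below, 22 mm higher, with 3 mm side play, and lifts straight out. The pile is left or right of the robot's midline, the warming plate on the other side
- dish_top_ear (a point): grip point of the top dish's black ear, a flat tab 9 mm thick, 30 mm wide, that continues the wall up and outwards, 31 deg from vertical: along (-0.514, 0, 0.857) of this frame (the dish's), faces along (0.857, 0, 0.514). Point: mid-thickness, 16 mm along the tab above the rim, 12 mm short of its end. Faces free above the rim. It roughly faces the robot; other ears are 0.8 rad or more away
- dish_mid_centre (a point): round dish of bare aluminium like the top one, second in the pile; centre, half-way up
- dish_low_centre (a point): round dish of bare aluminium like the top one, at the bottom of the pile, standing on the bench; centre, half-way up
- bearing_centre (a point): ball bearing, steel ring 47 mm across, 14 mm high, 0.1 kg, lying flat and loose on the inner floor of the top dish; its centre
- plate (a point): centre of the top face of the round steel warming plate, 144 mm across, 88 mm above the bench, on a fixed grey housing 180 mm wide (y of this frame) that reaches from 185 mm in front of this point (-x, the side with the sloping panel) to 80 mm behind it; x points to the back, z up
- dial_grip (a point): on the dial's axis, half-way up its black grip bar, 38 mm long (x of this frame, towards the white pointer end, turns with the dial), 12 mm wide (y), 26 mm high; 20 mm out from the panel, 13 mm below the bar's top. z: the axis, out of the dark panel, leaning 35 deg from vertical to the front. Under the bar a disc 46 mm across, its top 7 mm off the panel. Stays where left; turns with 0.04 Nm
- dial (a joint): dial angle, rad: 0 with the pointer straight up the slope (away from the front), growing clockwise as seen facing the panel, 0 to 4.2. White marks every 30 deg from 0 to 240; the one long mark (18 mm, the others 5 mm) is at 90 deg (1.571), level, on the right-hand side as seen from the front
- filter: bystander: white oil filter, upright cylinder 66 mm across, 82 mm high; origin under its centre
- screwdriver: bystander: screwdriver lying on the mat
- dish_top: the top dish itself; origin at the centre of its underside, axes as its centre point. Round foot 80 mm across, 18 mm high, then a wall 3 mm thick flaring from 92 mm across to 140 mm at the rim; inner floor 22 mm above the underside, 80 mm across
- unit: the fixed warming-plate housing; origin under it on the bench, 50 mm in front of the plate's centre; x to the back
Things that resemble listed ones, but are neither listed nor needed, are in the scene too. What is shaped like the part that bears dish_mid_centre but pink or red is not meant.

How it is judged:
By the outcome, as a careful person would: the job done as asked, in the order asked, and still so for the second after the job is handed in, with the robot touching nothing.
It also fails if it takes over 54 s, if anything falls off the work surface, if the arm or the gripper's body presses on something with over 40 N, if the wrist force passes 120 N, or if a joint passes its speed limit or range.

### The arm

A 7-joint arm with a two-finger parallel gripper is mounted at the origin on the work surface. World frame = base frame: x ahead of the robot, y to its left, z up, the work surface at z = 0. Lengths are in m, angles in rad, forces in N, time in s.
With the tool pointing down it reaches from about 0.4 to 0.85 m from the base axis. Payload 10.4 kg.
Tool frame: the origin (TCP) lies midway between the tips of the shut fingers; the grasp point (between the pads) lies 19 mm behind it; z points along the fingers, y is the line along which they close (so a half turn about z gives the same grasp; the last joint's range is limited). The gripper opens to 85 mm and grips with 20 to 120 N. Pads are 22 mm wide; open, the fingers measure 114 mm over their backs; the gripper's body (76 mm by 85 mm) begins 54 mm behind the grasp point. The pads swing forward as they close: fully open they stand 13 mm farther back than shut.
Start: joints at [1.172, 0.332, -0.065, 1.46, 0.022, 1.35, -0.088], TCP at [0.229, -0.581, 0.231] pointing down, gripper open.
Joint ranges: [-2.6, 2.6], [-0.5, 2.12], [-1.47, 1.34], [0.16, 2.42], [-1.27, 4.41], [0.06, 2.06], [-2.6, 2.6]. Speed limits (rad/s): [2.22, 2.22, 2.79, 2.79, 3.14, 3.14, 3.14].

### API

Orientations are given as a unit quaternion [x, y, z, w].
In Python, from workcell import get_obs, camera, camera_params, hand_in gives the robot as it stands.
- The arm moves only by the tool carry_out, never from a script. Its argument "commands" is a list that holds one entry, the list of rows, each a list of 6 numbers: the shift along the tool's x, y, z in units of 40 mm (1.0 is 40 mm), then the turn, a rotation vector about the tool's x, y, z in units of 6 degrees (1.0 is 6 degrees). In form: [[[x, y, z, ax, ay, az], ...]]. A call has 1 to 20 rows; each row shifts and turns the commanded pose from where the row before left it, along the tool's axes as they then stand; what a row does not reach is not made up. A row lasts 1/12 s, in which the tool goes at most 41.7 mm and 7.16 degrees, less where a joint would pass 70% of its speed; a pose out of reach is approached as far as the arm can. A call is refused whole if a number of a shift passes 1 or a number of a turn 1, either way. A call with a gripper value outside its range is refused whole. "hand" is the closure, from -1 (fully open) to 1 (shut), set as the call begins (left out, the last holds). The fingers move at their own pace and stop on an object; "force" is the grip in N (left out, the last holds). Time passes only in rows, so rows that do not move let the fingers close. It gives the time, the measured TCP pose, the force, the opening and the grip force at its end, in the units of the state.
- get_obs(): the state, without advancing time (a new reading comes with each control period).
- camera(name): name is "side" or "top" or "wrist"; returns the picture (400x640x3 uint8, red, green, blue); there is no depth.
- camera_params(name): a dict with "mtx" (3x3 intrinsics, pixels), "R" (3x3) and "t" (3): a world point X has camera coordinates R X + t. Camera axes: x right, y down, z forward; pixel columns grow to the right and rows downward; lengths in m; the calibration is good to about 2 mm. The wrist camera is an equidistant fisheye: a pixel r from the principal point sees the ray r / f radians off the axis. A picture is of the moment at which its call begins: read the wrist's pose just before it. camera_params takes no time and is no camera call; for the wrist camera it gives the pose at the moment of the call.
- hand_in(): hands the job in; it is judged then, once.
The state is a dict: "clock": time; "joint_pos": joint angles; "joint_velocities": joint speeds; "tau": joint torques, N m; "position": TCP position; "ee_rot": TCP orientation; "ft_force": force on the tool from outside, world axes, zero at the start; "torque": the same for the moment, N m; "grip_width": opening from 0.0 (shut) to 1.0 (fully open); "grasp_force": force on a finger pad.
Only numpy, scipy, OpenCV 4.12 (cv2) and the standard library are available. Lean on these libraries where they do the work, as an engineer would, in place of code of your own. Each camera call takes 0.05 s, during which the arm holds its last target. There are 200 camera calls.

## Working session

There is one attempt and no reset: what is moved stays moved. The work goes in short steps, Python scripts to look and compute and a tool call to move; the robot and the scene stay as the last step left them, time stands still between calls to the robot, and variables do not carry over. Pictures are saved under pics/ and viewed, at most 10 in all, crops included, and the job is handed in when it is done.

Besides the shell and the picture viewer there is one more tool, called in YAML: its name, and indented under it one key for each argument. carry_out: Moves the arm, as the interface text tells. Its arguments: {"type":"object","properties":{"commands":{"type":"array"},"hand":{"type":"number"},"force":{"type":"number"}},"required":["commands"]}

```bash
mkdir -p pics; python3 - <<'E'
from workcell import *
import cv2,numpy as np
o=get_obs();print(o['clock'],o['position'],o['ee_rot'])
for n in ("top","side"):
    im=camera(n);cv2.imwrite(f"pics/{n}0.png",im[:,:,::-1])
    p=camera_params(n);print(n,p['mtx'],-p['R'].T@p['t'],p['R'])
E
```

```text
0.0 [ 0.22923485 -0.58102263  0.23051876] [ 9.82396698e-01  1.86805217e-01 -1.63753134e-04 -7.15815995e-04]
top [[466.10280853   0.         320.50329254]
 [  0.         466.10280853 198.99018004]
 [  0.           0.           1.        ]] [ 0.17763616 -0.05106799  1.32777927] [[ 0.00452269 -0.99998793 -0.00191706]
 [-0.9778168  -0.00402093 -0.20942337]
 [ 0.20941313  0.00282169 -0.97782318]]
side [[488.76359299   0.         316.70503378]
 [  0.         488.76359299 194.75036107]
 [  0.           0.           1.        ]] [0.06848895 0.76263945 0.97688901] [[-0.91299459 -0.40796987  0.00121028]
 [-0.28938137  0.64550893 -0.70680736]
 [ 0.28757486 -0.64566153 -0.70740504]]
```

View pics/top0.png

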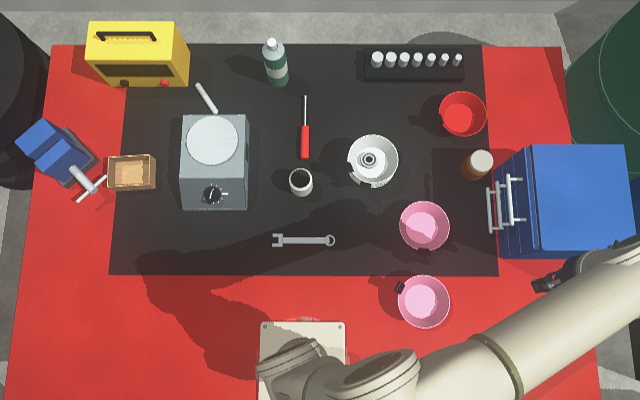

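View pics/side0.png

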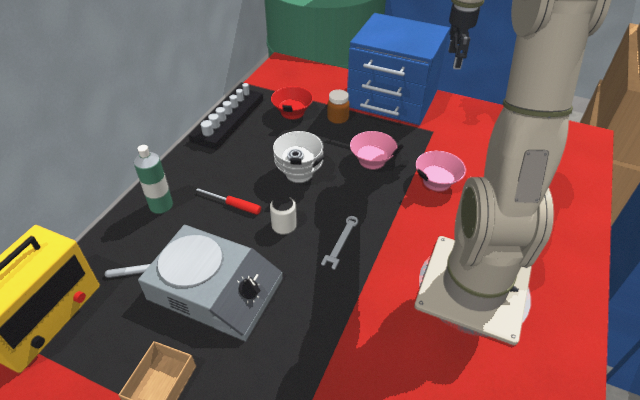

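The pile of bare aluminium dishes is at top (372,160) and side (298,157). The look-alikes are red (462,113) and pink (424,225) and (424,300), all ruled out by colour. The plate is at top (212,140) with the dial at (213,194), the filter at (301,182) and the screwdriver at (305,130). Next is a close crop.

```bash
python3 - <<'E'
import cv2,numpy as np
t=cv2.imread("pics/top0.png");s=cv2.imread("pics/side0.png")
def c(im,x,y,w=66,h=50): return cv2.resize(im[y:y+h,x:x+w],(396,300),interpolation=cv2.INTER_CUBIC)
cv2.imwrite("pics/c1.png",np.vstack([np.hstack([c(t,340,133),c(s,265,130)]),np.hstack([c(t,180,165),c(s,215,260)])]))
E
```

```text
(no output)
```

View pics/c1.png

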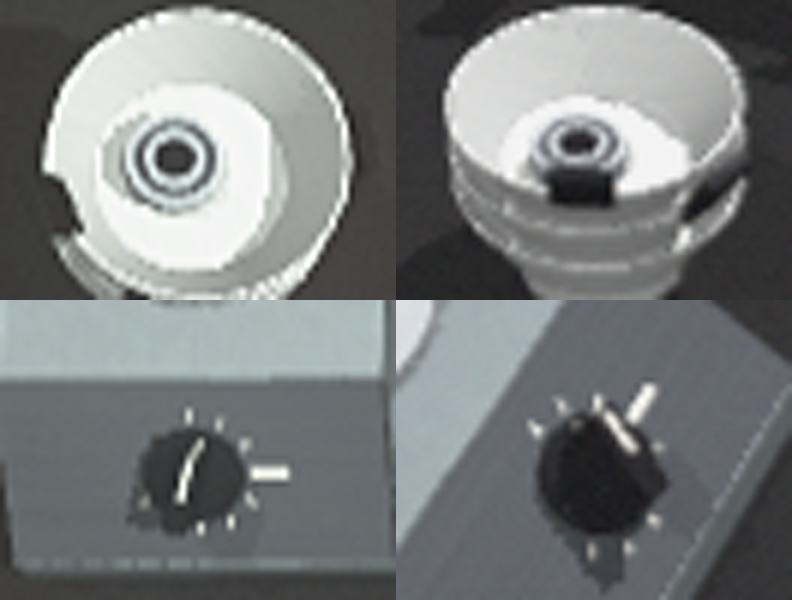

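Top-dish ear: black tab at side (296,161), standing above the rim. A lower ear is at side (319,161). The dial pointer is near 15-20 deg, and the long mark is at top (226,194). Measuring now.

```bash
cat > h.py <<'E'
from workcell import *
import cv2,numpy as np
from scipy.optimize import least_squares
def ray(p,uv):
    uv=np.atleast_2d(uv).astype(float);K=p['mtx']
    d=np.c_[(uv-K[[0,1],[2,2]])/K[0,0],np.ones(len(uv))]@p['R']
    return -p['R'].T@p['t'],d
def onz(p,uv,z):
    c,d=ray(p,uv);return c+d*((z-c[2])/d[:,2])[:,None]
def proj(p,X):
    q=np.atleast_2d(X)@p['R'].T+p['t'];return q[:,:2]/q[:,2:]*p['mtx'][0,0]+p['mtx'][[0,1],[2,2]]
def tri(p1,u1,p2,u2):
    A=[];b=[]
    M=np.zeros((3,3));v=np.zeros(3)
    for p,u in((p1,u1),(p2,u2)):
        c,d=ray(p,u);d=d[0]/np.linalg.norm(d[0]);P=np.eye(3)-np.outer(d,d);M+=P;v+=P@c
    return np.linalg.solve(M,v)
E
python3 - <<'E'
from h import *
P={n:camera_params(n) for n in("top","side")}
I={n:cv2.imread(f"pics/{n}0.png") for n in P}
def circ(x):
    f=lambda q:np.hypot(x[:,0]-q[0],x[:,1]-q[1])-q[2]
    r=least_squares(f,[*x.mean(0)[:2],.07],loss='soft_l1',f_scale=.001);return r.x,np.abs(r.fun).mean()
for n,(x0,y0,x1,y1) in dict(top=(340,128,405,192),side=(268,128,328,172)).items():
    g=I[n][y0:y1,x0:x1].min(2);m=(g>110).astype(np.uint8)
    ct=max(cv2.findContours(m,0,cv2.CHAIN_APPROX_NONE)[0],key=cv2.contourArea)[:,0]+[x0,y0]
    w=onz(P[n],ct,.102)
    cam=-P[n]['R'].T@P[n]['t']; 
    k=np.ones(len(w),bool)
    c0=np.array([w[:,0].max()-.07,(w[:,1].min()+w[:,1].max())/2])
    away=(w[:,:2]-c0)@((c0-cam[:2])/np.linalg.norm(c0-cam[:2]))
    c,e=circ(w[away>0.0]);print(n,'rim',c,e)
    # ear
    d=(I[n].max(2)<32)
    ys,xs=np.nonzero(d[y0:y1,x0:x1]);uv=np.c_[xs+x0,ys+y0]
    nc,lab,st,cen=cv2.connectedComponentsWithStats(d[y0:y1,x0:x1].astype(np.uint8))
    for i in range(1,nc):
        if st[i,4]>8: 
            q=cen[i]+[x0,y0];z=onz(P[n],q,.115)[0];print(' dark',q,st[i],z,np.degrees(np.arctan2(*(z[:2]-c[:2])[::-1])))
# plate
for n,(x0,y0,x1,y1) in dict(top=(185,115,242,170),side=(155,230,226,292)).items():
    g=I[n][y0:y1,x0:x1]
    m=(cv2.cvtColor(g,cv2.COLOR_BGR2GRAY)>np.percentile(g,50)).astype(np.uint8)
    print(n,'plate grey',g[27,27],g[2,5],)
def circ2(n,box,th):
    x0,y0,x1,y1=box;m=(I[n][y0:y1,x0:x1].min(2)>th).astype(np.uint8)
    ct=max(cv2.findContours(m,0,cv2.CHAIN_APPROX_NONE)[0],key=cv2.contourArea)[:,0]+[x0,y0]
    w=onz(P[n],ct,.088);print(n,'plate',th,*circ(w))
for th in(185,195,205):circ2('top',(183,112,243,172),th);circ2('side',(150,228,230,295),th)
x=tri(P['top'],[[212.5,194]],P['side'],[[249.5,288]]);print('dial rough',x)
E
```

```text
top rim [ 0.55627775 -0.19018298  0.06832847] 0.0007057361918286748
side rim [ 0.55235382 -0.19082809  0.06933395] 0.0008531053007701038
 dark [295.65517241 161.96551724] [23 33 10  3 29] [ 0.52069567 -0.11406197  0.115     ] 112.41112315991991
 dark [315.8 163.2] [46 34  5  4 10] [ 0.46954972 -0.13153897  0.115     ] 144.3967039039826
top plate grey [231 232 224] [184 183 171]
side plate grey [228 225 221] [54 55 55]
top plate 185 [0.61217037 0.25748163 0.07035276] 0.0007673312601030081
side plate 185 [0.60968362 0.25675842 0.07021771] 0.0005915384025741742
top plate 195 [0.61233859 0.25770992 0.06986772] 0.0007286378806532285
side plate 195 [0.60984672 0.25674896 0.06991697] 0.0006205957179686295
top plate 205 [0.61223393 0.25767157 0.06957407] 0.0007730181560316017
side plate 205 [0.60979481 0.25707235 0.06931199] 0.0007447534906134432
dial rough [0.4608643  0.2539107  0.05774861]
```

carry_out:
  commands:
    - [[0,0,-0.5,0,0,0],[0,0,-0.5,0,0,0],[0.62,-0.55,-0.1,0,0,0],[0.62,-0.55,-0.1,0,0,0],[0.62,-0.55,-0.1,0,0,0],[0.62,-0.55,-0.1,0,0,0],[0.62,-0.55,-0.1,0,0,0],[0.62,-0.55,-0.1,0,0,0],[0.62,-0.55,-0.1,0,0,0],[0.62,-0.55,-0.1,0,0,0],[0.62,-0.55,-0.1,0,0,0],[0.62,-0.55,-0.1,0,0,0],[0.62,-0.55,-0.1,0,0,0],[0.62,-0.55,-0.1,0,0,0],[0.62,-0.55,-0.1,0,0,0],[0.62,-0.55,-0.1,0,0,0],[0.62,-0.55,-0.1,0,0,0],[0.62,-0.55,-0.1,0,0,0],[0,0,0,0,0,0],[0,0,0,0,0,0]]
  hand: -1

```text
clock: 1.77
position: [0.4698, -0.1065, 0.3353]
ee_rot: [0.982, 0.189, 0.0, -0.0]
ft_force: [-0.5, -0.2, -0.2]
grip_width: 0.995
grasp_force: 0.0
```

```bash
python3 - <<'E'
from h import *
p=camera_params("wrist");im=camera("wrist")[:,:,::-1];cv2.imwrite("pics/w1.png",im)
np.savez("w1.npz",**p)
print(p['mtx'],-p['R'].T@p['t'],p['R']);o=get_obs();print(o['clock'],o['position'],o['ee_rot'],o['joint_pos'],o['ft_force'])
E
```

```text
[[309.70691629   0.         322.36577659]
 [  0.         309.70691629 196.34113297]
 [  0.           0.           1.        ]] [ 0.53459155 -0.08118024  0.47786932] [[ 3.70598622e-01 -9.28793088e-01  2.47406737e-04]
 [-8.92405194e-01 -3.56005599e-01  2.77259775e-01]
 [-2.57428885e-01 -1.02972878e-01 -9.60794960e-01]]
1.8167 [ 0.46923067 -0.10815947  0.33502877] [ 9.82287253e-01  1.87381083e-01 -2.86583414e-04  1.70300129e-05] [ 0.66498844  0.00403065 -0.52910745  1.62571681  0.00225325  1.51292892
 -1.0580526 ] [ 0.47918494 -1.20634625  0.03770225]
```

View pics/w1.png

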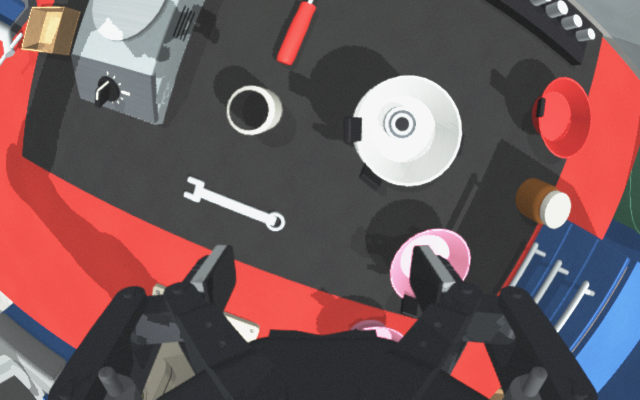

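The wrist view shows the top dish's ear at (353,130), attached to the uppermost rim. The lower dish's ear is at (372,176), farther out and below. Dish rim centre is near (408,130) and the bearing at (402,124). Measuring the ear.

```bash
cat >> h.py <<'E'
def fray(p,uv):
    uv=np.atleast_2d(uv).astype(float);K=p['mtx'];q=uv-K[[0,1],[2,2]];r=np.linalg.norm(q,axis=1);th=r/K[0,0]
    d=np.c_[q/r[:,None]*np.sin(th)[:,None],np.cos(th)]@p['R'];return -p['R'].T@p['t'],d
def fonz(p,uv,z):
    c,d=fray(p,uv);return c+d*((z-c[2])/d[:,2])[:,None]
def fproj(p,X):
    q=np.atleast_2d(X)@p['R'].T+p['t'];h=np.hypot(q[:,0],q[:,1]);t=np.arctan2(h,q[:,2])
    return q[:,:2]/h[:,None]*t[:,None]*p['mtx'][0,0]+p['mtx'][[0,1],[2,2]]
def circ(x,r0=.07,fix=False):
    f=lambda q:np.hypot(x[:,0]-q[0],x[:,1]-q[1])-(r0 if fix else q[2])
    r=least_squares(f,[*x.mean(0)[:2],r0],loss='soft_l1',f_scale=.001);return r.x,np.abs(r.fun).mean()
from scipy.spatial.transform import Rotation as Ro
def frame(az,pitch_deg=30.96):
    """tool rotation gripping an ear at azimuth az (rad): z in and down, y = face normal"""
    o=np.array([np.cos(az),np.sin(az),0]);s,c=np.sin(np.radians(pitch_deg)),np.cos(np.radians(pitch_deg))
    z=-(s*o+c*np.array([0,0,1]));y=-c*o+s*np.array([0,0,1])
    return np.c_[np.cross(y,z),y,z]
def rows(pos,R,N=None,o=None):
    o=o or get_obs();R0=Ro.from_quat(o['ee_rot']);rel=R0.inv()*Ro.from_matrix(R)
    p=R0.inv().apply(np.array(pos)-o['position']);rv=rel.as_rotvec()
    if N is None: N=int(np.ceil(max(np.linalg.norm(p)/.032,np.degrees(np.linalg.norm(rv))/5.0,1)))
    Rn=Ro.from_rotvec(rv/N);S=sum((Ro.from_rotvec(rv/N*k).as_matrix() for k in range(N)))
    s=np.linalg.solve(S,p);print('N',N,np.round(s/.04,3),np.round(np.degrees(rv/N)/6,3))
E
python3 - <<'E'
from h import *
p=dict(np.load("w1.npz"));im=cv2.imread("pics/w1.png")
x0,y0,x1,y1=340,65,475,195
m=(im[y0:y1,x0:x1].min(2)>110).astype(np.uint8)
ct=max(cv2.findContours(m,0,cv2.CHAIN_APPROX_NONE)[0],key=cv2.contourArea)[:,0]+[x0,y0]
w=fonz(p,ct,.102);c0=np.array([.555,-.19]);q=w[:,:2]-c0;k=q@[np.cos(2.2),np.sin(2.2)]<0.02
c,e=circ(w[k]);print('rim',c,e)
d=(im[110:150,340:372].max(2)<30).astype(np.uint8);n,l,st,ce=cv2.connectedComponentsWithStats(d)
for i in range(1,n):
    if st[i,4]>20:
        u=ce[i]+[340,110];ys,xs=np.nonzero(l==i);b=cv2.boxPoints(cv2.minAreaRect(np.c_[xs+340,ys+110].astype(np.float32)))
        for z in(.11,.116,.122):
            g=fonz(p,u,z)[0];v=g[:2]-c[:2];print(u,st[i],z,g,np.hypot(*v),np.degrees(np.arctan2(v[1],v[0])))
        print(b.tolist());g=fonz(p,b,.116);print(g,np.linalg.norm(g-np.roll(g,1,0),axis=1))
E
```

```text
rim [ 0.55276908 -0.19192648  0.07017411] 0.00033419660606436887
```

```bash
python3 - <<'E'
from h import *
p=dict(np.load("w1.npz"));im=cv2.imread("pics/w1.png")
g=im.max(2);print(g[112:150:2,340:372:2])
c=np.array([.5528,-.1919])
for th in (40,45):
  d=(g[110:150,340:364]<th).astype(np.uint8);n,l,st,ce=cv2.connectedComponentsWithStats(d)
  for i in range(1,n):
    if st[i,4]>40:
        u=ce[i]+[340,110];ys,xs=np.nonzero(l==i);b=cv2.boxPoints(cv2.minAreaRect(np.c_[xs+340,ys+110].astype(np.float32)))
        for z in(.110,.116):
            q=fonz(p,u,z)[0];v=q[:2]-c;print(th,u,st[i],z,q,np.hypot(*v),np.degrees(np.arctan2(v[1],v[0])))
        q=fonz(p,b,.116);print(b.tolist(),np.linalg.norm(q-np.roll(q,1,0),axis=1))
E
```

```text
[[ 53  54  55  55  55  55  57 137 237 239 247 247 247 247 247 247]
 [ 57  53  57  55  55  55  67 214 236 246 247 247 247 247 247 247]
 [ 57  54  50  51  51  48  77 219 216 246 245 246 246 246 247 247]
 [ 54  54  50  45  51  57  48  55  53  64  73 222 247 247 247 247]
 [ 55  55  49  54  57  64  51  56  54  53  51 229 247 247 247 247]
 [ 57  54  48  49  57  64  52  54  54  53  55 233 247 247 247 247]
 [ 57  55  44  52  53  65  52  57  51  54  51 231 247 247 247 247]
 [ 55  56  46  55  57  68  52  55  53  50  59 234 246 247 247 247]
 [ 55  57  47  53  56  67  54  53  55  49  61 229 246 246 246 247]
 [ 56  55  47  50  56  68  52  52  51  54  57 229 246 246 246 247]
 [ 58  59  49  55  60  64  51  50  52  50  57 222 246 246 246 246]
 [ 58  53  51  53  61  69  55  55  50  50  69 232 246 246 246 246]
 [ 54  56  47  54  63  66  53  51  51  53  68 224 246 246 246 246]
 [ 56  54  51  56  65  66  54  53  50  51  71 230 246 246 246 246]
 [ 61  64  50  54  67  62  53  51  63  77 111 237 246 246 246 246]
 [ 77  74  60  53  61  55  52 141 186 246 244 246 246 246 245 245]
 [ 75  76  72  66  60  55  57 159 212 247 247 246 246 246 246 246]
 [ 76  75  73  74  77  69  59 112 205 244 247 246 246 246 246 246]
 [ 74  75  74  77  77  72  74  83 180 235 247 246 246 246 245 245]]
```

```bash
python3 - <<'E'
from h import *
p=dict(np.load("w1.npz"))
c=np.array([.5528,-.1919])
for u,z in (((353,129),.116),((361,129),.102),((345.5,129),.126),((356,117.5),.112),((356,140.5),.112)):
    q=fonz(p,u,z)[0];v=q[:2]-c;print(u,z,q,np.hypot(*v),np.degrees(np.arctan2(v[1],v[0])))
for az in range(100,125,4):
    a=np.radians(az);X=[[*(c+r*np.array([np.cos(a),np.sin(a)])),z] for r,z in((.0685,.102),(.0765,.1157),(.083,.126))];print(az,fproj(p,X).round(1).tolist())
E
```

```text
(353, 129) 0.116 [ 0.52671824 -0.12285191  0.116     ] 0.07380986728644101 110.69321524473573
(361, 129) 0.102 [ 0.53018116 -0.13348009  0.102     ] 0.06264581489223586 111.16524736439504
(345.5, 129) 0.126 [ 0.52367378 -0.11381415  0.126     ] 0.08334108371485446 110.45564422905429
(356, 117.5) 0.112 [ 0.54062523 -0.12136552  0.112     ] 0.07157749318726876 99.79317865300055
(356, 140.5) 0.112 [ 0.51532918 -0.13189232  0.112     ] 0.07074591243097206 121.98204648508043
100 [[357.5, 118.0], [352.2, 116.9], [347.4, 115.9]]
104 [[356.8, 121.9], [351.4, 121.3], [346.5, 120.9]]
108 [[356.4, 125.8], [350.8, 125.9], [346.0, 125.9]]
112 [[356.2, 129.7], [350.7, 130.4], [345.8, 131.0]]
116 [[356.3, 133.6], [350.8, 134.9], [345.9, 136.0]]
120 [[356.7, 137.5], [351.2, 139.4], [346.4, 141.0]]
124 [[357.3, 141.3], [351.9, 143.9], [347.2, 146.0]]
```

```bash
python3 - <<'E'
from h import *
az=np.radians(110.8);R=frame(az);g=np.array([.526,-.120,.1167]);print(R,Ro.from_matrix(R).as_quat())
rows(g+R[:,2]*(.019-.08),R)
E
```

```text
[[ 0.93482568  0.30451369  0.18268106]
 [ 0.35510696 -0.80163794 -0.48091129]
 [ 0.          0.51443953 -0.85752666]] [0.94789112 0.17397057 0.04818092 0.26251718]
N 7 [ 0.175 -0.137  0.584] [-0.737 -0.004  0.019]
```

carry_out:
  commands:
    - [[0.175,-0.137,0.584,-0.737,0,0.02],[0.175,-0.137,0.584,-0.737,0,0.02],[0.175,-0.137,0.584,-0.737,0,0.02],[0.175,-0.137,0.584,-0.737,0,0.02],[0.175,-0.137,0.584,-0.737,0,0.02],[0.175,-0.137,0.584,-0.737,0,0.02],[0.175,-0.137,0.584,-0.737,0,0.02],[0,0,0,0,0,0],[0,0,0,0,0,0]]
  hand: 0

```text
clock: 2.57
position: [0.5138, -0.0912, 0.1679]
ee_rot: [0.948, 0.174, 0.047, 0.261]
ft_force: [0.4, -0.7, 0.1]
grip_width: 0.502
grasp_force: 0.0
```

```bash
python3 - <<'E'
from h import *
p=camera_params("wrist");im=camera("wrist")[:,:,::-1];cv2.imwrite("pics/w2.png",im);np.savez("w2.npz",**p)
c=np.array([.5532,-.1915]);a=np.radians(110.8)
X=[[*(c+r*np.array([np.cos(a),np.sin(a)])),z] for r,z in((.0685,.102),(.0767,.1157),(.083,.126))];print(fproj(p,X))
o=get_obs();print(o['position'],o['ee_rot'],o['joint_pos'],o['grip_width'])
R=frame(a);rows(np.array([.526,-.120,.1167])+R[:,2]*.019,R)
cv2.imwrite("pics/w2c.png",cv2.resize(im[:, 120:520],(600,600)))
E
```

```text
[[321.75685664 202.78677456]
 [321.66259902 209.67178191]
 [321.40515391 215.56009095]]
[ 0.51463451 -0.09159759  0.16963213] [0.94849733 0.17277235 0.04859869 0.26103772] [ 0.44203372  0.12079171 -0.72905338  1.98817323  0.69530679  1.12357491
 -1.82216387] 0.49607194797731824
N 3 [ 0.004 -0.007  0.668] [-0.009 -0.002 -0.009]
```

View pics/w2.png

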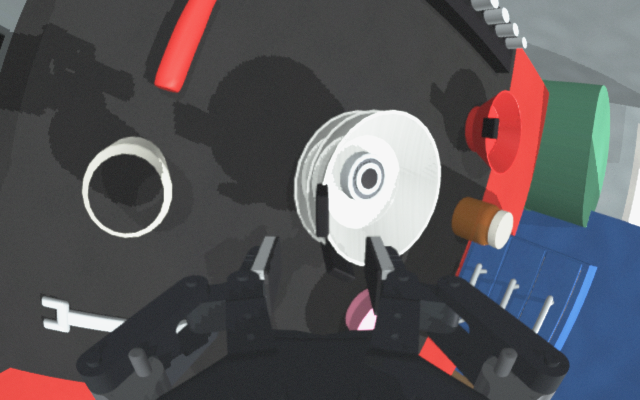

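Edge-on, the ear sits at (322,212), centred between the fingers and within 2 px of its predicted position. Advancing to grip.

carry_out:
  commands:
    - [[0,0,0.5,0,0,0],[0,0,0.5,0,0,0],[0,0,0.4,0,0,0],[0,0,0.3,0,0,0],[0,0,0.3,0,0,0],[0,0,0,0,0,0],[0,0,0,0,0,0],[0,0,0,0,0,0]]

```text
clock: 3.28
position: [0.5304, -0.1289, 0.1018]
ee_rot: [0.948, 0.173, 0.05, 0.262]
ft_force: [-0.2, -0.7, 0.2]
grip_width: 0.5
grasp_force: 0.0
```

carry_out:
  commands:
    - [[0,0,0,0,0,0],[0,0,0,0,0,0],[0,0,0,0,0,0],[0,0,0,0,0,0],[0,0,0,0,0,0],[0,0,0,0,0,0],[0,0,0,0,0,0],[0,0,0,0,0,0]]
  hand: 1
  force: 60

```text
clock: 3.95
position: [0.5301, -0.1289, 0.1008]
ee_rot: [0.948, 0.173, 0.05, 0.262]
ft_force: [-0.8, 2.4, 0.3]
grip_width: 0.093
grasp_force: 61.2
```

```bash
python3 - <<'E'
from h import *
o=get_obs();print(o['clock'],o['position'],o['ee_rot'],o['grip_width']*85,o['grasp_force'],o['ft_force'])
im=camera("wrist")[:,:,::-1];cv2.imwrite("pics/w3.png",im)
R=Ro.from_quat(o['ee_rot']);print('1 unit up in tool',R.inv().apply([0,0,1]))
E
```

```text
3.95 [ 0.5300953  -0.12891117  0.1008443 ] [0.94807743 0.17305859 0.05002036 0.26210278] 7.8881987947848895 61.24984860420227 [-0.79329952  2.43805997  0.25158175]
1 unit up in tool [ 0.00412808  0.51430037 -0.85760019]
```

carry_out:
  commands:
    - [[0,0.05,-0.086,0,0,0],[0,0.1,-0.171,0,0,0],[0,0.1,-0.171,0,0,0],[0,0.1,-0.171,0,0,0],[0,0.1,-0.171,0,0,0],[0,0.1,-0.171,0,0,0],[0,0.1,-0.171,0,0,0],[0,0.15,-0.257,0,0,0],[0,0.15,-0.257,0,0,0],[0,0.15,-0.257,0,0,0],[0,0.15,-0.257,0,0,0],[0,0.15,-0.257,0,0,0],[0,0.15,-0.257,0,0,0],[0,0.1,-0.171,0,0,0],[0,0.05,-0.086,0,0,0],[0,0,0,0,0,0],[0,0,0,0,0,0]]

```text
clock: 5.42
position: [0.5287, -0.1279, 0.2354]
ee_rot: [0.948, 0.173, 0.05, 0.262]
ft_force: [-0.0, 0.3, -3.2]
grip_width: 0.097
grasp_force: 60.6
```

```bash
python3 - <<'E'
from h import *
o=get_obs();print(o['clock'],o['position'],o['ee_rot'],o['grip_width']*85,o['grasp_force'],o['ft_force'],o['torque'],o['joint_pos'])
im=camera("wrist")[:,:,::-1];s=camera("side")[:,:,::-1]
cv2.imwrite("pics/l1.png",np.hstack([im[60:360,180:480],s[50:350,180:480]]))
R=frame(np.radians(150.8));az=np.radians(150.8)
e=lambda a,h=0:np.array([.611,.257,0])+np.array([.0767*np.cos(a),.0767*np.sin(a),.1597+h])
for d in(110.8,140):
  a=np.radians(d);R=frame(a);rows(e(a,.08)+R[:,2]*.019,R,20)
E
```

```text
5.4167 [ 0.52874842 -0.12793548  0.23537398] [0.94812759 0.17282355 0.04969584 0.26213818] 8.245398478040826 60.61788618564606 [-0.0189332   0.28795455 -3.24146349] [ 0.9341289   0.44478739 -0.04085638] [ 0.51241733  0.059959   -0.70145775  1.89180221  0.62373958  1.17444328
 -1.63542688]
N 20 [ 0.267 -0.434 -0.243] [-0.    -0.001 -0.001]
N 20 [ 0.34  -0.37  -0.205] [ 0.     0.124 -0.21 ]
```

View pics/l1.png

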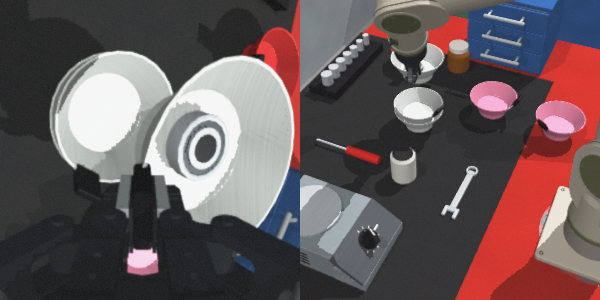

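Only the top dish came up, with the bearing in it; two dishes remain nested. Carrying across.

carry_out:
  commands:
    - [[0.068,-0.074,-0.041,0,0.025,-0.042],[0.136,-0.148,-0.082,0,0.05,-0.084],[0.204,-0.222,-0.123,0,0.074,-0.126],[0.272,-0.296,-0.164,0,0.1,-0.168],[0.34,-0.37,-0.205,0,0.124,-0.21],[0.34,-0.37,-0.205,0,0.124,-0.21],[0.34,-0.37,-0.205,0,0.124,-0.21],[0.34,-0.37,-0.205,0,0.124,-0.21],[0.34,-0.37,-0.205,0,0.124,-0.21],[0.34,-0.37,-0.205,0,0.124,-0.21],[0.34,-0.37,-0.205,0,0.124,-0.21],[0.34,-0.37,-0.205,0,0.124,-0.21]]

```text
clock: 6.52
position: [0.5718, 0.0875, 0.2301]
ee_rot: [0.918, 0.294, 0.083, 0.254]
ft_force: [0.8, 0.3, -1.6]
grip_width: 0.093
grasp_force: 60.7
```

carry_out:
  commands:
    - [[0.34,-0.37,-0.205,0,0.124,-0.21],[0.34,-0.37,-0.205,0,0.124,-0.21],[0.34,-0.37,-0.205,0,0.124,-0.21],[0.34,-0.37,-0.205,0,0.124,-0.21],[0.34,-0.37,-0.205,0,0.124,-0.21],[0.34,-0.37,-0.205,0,0.124,-0.21],[0.34,-0.37,-0.205,0,0.124,-0.21],[0.34,-0.37,-0.205,0,0.124,-0.21],[0.272,-0.296,-0.164,0,0.1,-0.168],[0.204,-0.222,-0.123,0,0.074,-0.126],[0.136,-0.148,-0.082,0,0.05,-0.084],[0.068,-0.074,-0.041,0,0.025,-0.042],[0,0,0,0,0,0],[0,0,0,0,0,0]]

```text
clock: 7.68
position: [0.56, 0.2998, 0.2243]
ee_rot: [0.873, 0.407, 0.113, 0.243]
ft_force: [-0.4, -1.0, -2.1]
grip_width: 0.092
grasp_force: 60.7
```

```bash
python3 - <<'E'
from h import *
o=get_obs();print(o['clock'],o['position'],o['ee_rot'],o['grip_width']*85,o['grasp_force'],o['ft_force'],o['joint_pos'])
P={n:camera_params(n) for n in("top","side")};I={n:camera(n)[:,:,::-1].copy() for n in P}
for n in I: cv2.imwrite(f"pics/{n}1.png",I[n])
a=np.radians(140);R=frame(a);e=np.array([.611+.0767*np.cos(a),.257+.0767*np.sin(a),.1597])
rows(e+[0,0,.03]+R[:,2]*.019,R)
p=camera_params("wrist");w=camera("wrist")[:,:,::-1];cv2.imwrite("pics/w4.png",w);np.savez("w4.npz",**p)
cv2.imwrite("pics/l2.png",np.vstack([np.hstack([I['top'][80:280,120:420],I['side'][150:350,80:380]]),w[:300,20:620]]))
E
```

```text
7.6833 [0.55997662 0.29981229 0.2243458 ] [0.87343238 0.40685704 0.1129491  0.24254014] 7.836532716753518 60.670984983444214 [-0.37281545 -0.97966227 -2.06681977] [-0.12443334  0.45382125 -0.93310309  1.58683243  0.90341215  1.45337721
 -1.91949765]
N 2 [ 0.003 -0.338  0.541] [ 0.008  0.004 -0.007]
```

View pics/l2.png

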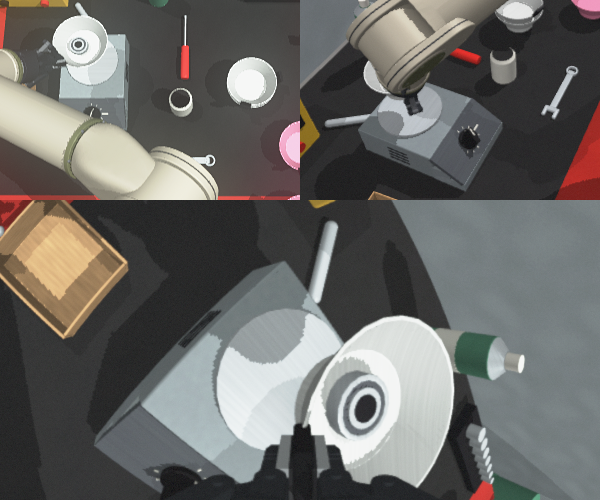

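Dish held upright above the plate with the bearing in it, rim at about (200,122) in the top view. Measuring the rim centre against the plate.

```bash
python3 - <<'E'
from h import *
P=camera_params("top");im=cv2.imread("pics/top1.png")
x0,y0,x1,y1=165,88,235,160
# rim: separate from plate: use top/left/right edges, i.e. away-from-camera part
m=(im[y0:y1,x0:x1].min(2)>130).astype(np.uint8)
ct=max(cv2.findContours(m,0,cv2.CHAIN_APPROX_NONE)[0],key=cv2.contourArea)[:,0]+[x0,y0]
w=onz(P,ct,.226)
r=np.array([.611,.257]);k=(w[:,0]>.60)
for it in range(3):
    c,e=circ(w[k]);d=np.abs(np.hypot(*(w[:,:2]-c[:2]).T)-.07);k=(w[:,0]>.60)&(d<.004);print(c,e,k.sum())
p=dict(np.load("w4.npz"));im=cv2.imread("pics/w4.png")
m=(im[90:300,330:480].min(2)>100).astype(np.uint8)
ct=max(cv2.findContours(m,0,cv2.CHAIN_APPROX_NONE)[0],key=cv2.contourArea)[:,0]+[330,90]
w=fonz(p,ct,.226);k=(ct[:,0]>400)&(ct[:,0]<478)
for it in range(3):
    c,e=circ(w[k],fix=True);d=np.abs(np.hypot(*(w[:,:2]-c[:2]).T)-.07);k=(ct[:,0]>400)&(d<.004);print('wrist',c,e,k.sum())
w0=cv2.imread("pics/w4.png");g=cv2.cvtColor(w0,cv2.COLOR_BGR2GRAY)
E
```

```text
[0.60903785 0.25225066 0.07372205] 0.004970677220032838 55
[0.61153299 0.25556744 0.06939201] 0.0007066446110857204 71
[0.6125289  0.2560848  0.06894618] 0.0007658026013449045 71
wrist [0.61647944 0.25891502 0.07      ] 0.007816417420048296 134
wrist [0.61449669 0.25755154 0.07      ] 0.0016570648690159644 152
wrist [0.61261493 0.25672209 0.07      ] 0.0016269557350142984 200
```

carry_out:
  commands:
    - [[0,-0.051,0.086,0,0,0],[0,-0.103,0.171,0,0,0],[0,-0.129,0.214,0,0,0],[0,-0.129,0.214,0,0,0],[0,-0.129,0.214,0,0,0],[0,-0.129,0.214,0,0,0],[0,-0.103,0.171,0,0,0],[0,-0.051,0.086,0,0,0],[0,-0.051,0.086,0,0,0],[0,-0.026,0.043,0,0,0],[0,0,0,0,0,0],[0,0,0,0,0,0]]

```text
clock: 8.83
position: [0.5599, 0.3005, 0.1547]
ee_rot: [0.873, 0.407, 0.113, 0.242]
ft_force: [0.4, 0.5, -2.3]
grip_width: 0.095
grasp_force: 60.7
```

carry_out:
  commands:
    - [[0,-0.026,0.043,0,0,0],[0,-0.026,0.043,0,0,0],[0,-0.026,0.043,0,0,0],[0,-0.013,0.021,0,0,0],[0,0,0,0,0,0],[0,0,0,0,0,0]]

```text
clock: 9.33
position: [0.5597, 0.3003, 0.1473]
ee_rot: [0.873, 0.407, 0.113, 0.242]
ft_force: [-1.2, 0.1, -4.1]
grip_width: 0.091
grasp_force: 60.7
```

carry_out:
  commands:
    - [[0,-0.013,0.021,0,0,0],[0,-0.013,0.021,0,0,0],[0,0,0,0,0,0],[0,0,0,0,0,0],[0,0,0,0,0,0]]

```text
clock: 9.75
position: [0.5597, 0.3004, 0.1454]
ee_rot: [0.873, 0.407, 0.113, 0.242]
ft_force: [-0.3, -0.3, -1.8]
grip_width: 0.092
grasp_force: 60.7
```

```bash
python3 - <<'E'
from h import *
o=get_obs();print(o['clock'],o['position'],o['ft_force'],o['torque'])
E
```

```text
9.75 [0.55972401 0.30040204 0.14540616] [-0.32024082 -0.32510634 -1.7880898 ] [ 0.68477913  0.79987322 -0.01708038]
```

Still carried (about −2 N), roughly 1 mm above. Creeping down.

carry_out:
  commands:
    - [[0,-0.013,0.021,0,0,0],[0,0,0,0,0,0],[0,0,0,0,0,0],[0,0,0,0,0,0]]

```text
clock: 10.08
position: [0.5598, 0.3005, 0.1447]
ee_rot: [0.873, 0.407, 0.113, 0.242]
ft_force: [-1.3, 0.9, 0.5]
grip_width: 0.094
grasp_force: 61.2
```

carry_out:
  commands:
    - [[0,-0.007,0.011,0,0,0],[0,0,0,0,0,0],[0,0,0,0,0,0],[0,0,0,0,0,0]]

```text
clock: 10.42
position: [0.5597, 0.3006, 0.1446]
ee_rot: [0.873, 0.407, 0.113, 0.242]
ft_force: [-3.4, -1.0, 5.3]
grip_width: 0.093
grasp_force: 61.9
```

```bash
python3 - <<'E'
from h import *
o=get_obs();print(o['clock'],o['position'],o['ft_force'],o['torque'])
E
```

```text
10.4167 [0.55974742 0.30061476 0.14463985] [-3.44137587 -1.00335226  5.30950596] [-0.1372136   0.59486229 -0.33954299]
```

Contact made (+5 N). Releasing.

carry_out:
  commands:
    - [[0,0,0,0,0,0],[0,0,0,0,0,0],[0,0,0,0,0,0],[0,0,0,0,0,0],[0,0,0,0,0,0],[0,0,0,0,0,0]]
  hand: 0

```text
clock: 10.92
position: [0.5597, 0.3003, 0.1438]
ee_rot: [0.873, 0.407, 0.113, 0.242]
ft_force: [0.4, 0.5, 0.2]
grip_width: 0.501
grasp_force: 0.0
```

carry_out:
  commands:
    - [[0,0,-0.2,0,0,0],[0,0,-0.4,0,0,0],[0,0,-0.6,0,0,0],[0,0,-0.7,0,0,0],[0,0,-0.7,0,0,0],[0,0,-0.7,0,0,0],[0,0,-0.7,0,0,0],[0,0,0,0,0,0],[0,0,0,0,0,0]]

```text
clock: 11.67
position: [0.4953, 0.3555, 0.2836]
ee_rot: [0.873, 0.408, 0.115, 0.241]
ft_force: [-0.3, -0.5, 0.4]
grip_width: 0.498
grasp_force: 0.0
```

```bash
python3 - <<'E'
from h import *
o=get_obs();print(o['clock'],o['position'],o['ft_force'],o['joint_pos'])
p=camera_params("wrist");w=camera("wrist")[:,:,::-1];cv2.imwrite("pics/w5.png",w);np.savez("w5.npz",**p)
t=camera("top")[:,:,::-1];cv2.imwrite("pics/top2.png",t)
s=camera("side")[:,:,::-1];cv2.imwrite("pics/side2.png",s)
cv2.imwrite("pics/l3.png",np.vstack([np.hstack([t[80:280,120:420],s[150:350,80:380]]),w[50:350,20:620]]))
E
```

```text
11.6667 [0.49530375 0.35545042 0.28362414] [-0.25233792 -0.47492147  0.3807443 ] [-0.23348399  0.41205799 -0.98280446  1.51554932  0.84952194  1.60051354
 -1.96994585]
```

View pics/l3.png

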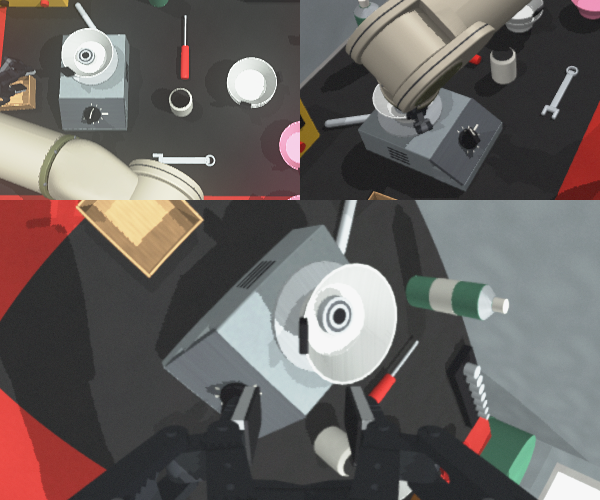

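The dish stands upright on the plate with the bearing in it, ear at lower left. Next, the dial: moving to a viewing and pre-grip pose on its axis.

```bash
cat >> h.py <<'E'
def dialR(th,yaw=0.):
    t=np.radians(35);Y=Ro.from_euler('z',yaw).as_matrix()
    u=Y@[np.cos(t),0,np.sin(t)];n=Y@[-np.sin(t),0,np.cos(t)];r=Y@[0,-1,0]
    x=np.cos(th)*u+np.sin(th)*r;return np.c_[x,np.cross(-n,x),-n]
E
python3 - <<'E'
from h import *
im=cv2.imread("pics/top2.png");P=camera_params("top")
R=dialR(np.radians(18));rows(np.array([.46,.254,.06])-R[:,2]*.12,R)
# dish rim now
x0,y0,x1,y1=165,95,245,175
m=(im[y0:y1,x0:x1].min(2)>130).astype(np.uint8)
ct=max(cv2.findContours(m,0,cv2.CHAIN_APPROX_NONE)[0],key=cv2.contourArea)[:,0]+[x0,y0]
w=onz(P,ct,.146);k=w[:,0]>.6
for _ in range(3):
    c,e=circ(w[k]);d=np.abs(np.hypot(*(w[:,:2]-c[:2]).T)-.07);k=(w[:,0]>.6)&(d<.004);print(c,e,k.sum())
E
```

```text
N 16 [-0.288  0.051  0.124] [0.17  0.175 0.761]
[0.60629362 0.24207102 0.08556788] 0.008615512384544216 13
[0.77012531 0.1658342  0.11362901] 0.0007505464876354923 0h.py:28: RuntimeWarning: Mean of empty slice.
  r=least_squares(f,[*x.mean(0)[:2],r0],loss='soft_l1',f_scale=.001);return r.x,np.abs(r.fun).mean()
  ret = um.true_divide(
Traceback (most recent call last):
  File "h.py", line 28, in circ
    r=least_squares(f,[*x.mean(0)[:2],r0],loss='soft_l1',f_scale=.001);return r.x,np.abs(r.fun).mean()
ValueError: Initial guess is outside of provided bounds
```

carry_out:
  commands:
    - [[-0.288,0.051,0.124,0.17,0.175,0.761],[-0.288,0.051,0.124,0.17,0.175,0.761],[-0.288,0.051,0.124,0.17,0.175,0.761],[-0.288,0.051,0.124,0.17,0.175,0.761],[-0.288,0.051,0.124,0.17,0.175,0.761],[-0.288,0.051,0.124,0.17,0.175,0.761],[-0.288,0.051,0.124,0.17,0.175,0.761],[-0.288,0.051,0.124,0.17,0.175,0.761],[-0.288,0.051,0.124,0.17,0.175,0.761],[-0.288,0.051,0.124,0.17,0.175,0.761],[-0.288,0.051,0.124,0.17,0.175,0.761],[-0.288,0.051,0.124,0.17,0.175,0.761],[-0.288,0.051,0.124,0.17,0.175,0.761],[-0.288,0.051,0.124,0.17,0.175,0.761],[-0.288,0.051,0.124,0.17,0.175,0.761],[-0.288,0.051,0.124,0.17,0.175,0.761],[0,0,0,0,0,0],[0,0,0,0,0,0]]
  hand: 0

```text
clock: 13.32
position: [0.4013, 0.2494, 0.1587]
ee_rot: [0.945, -0.144, 0.289, -0.049]
ft_force: [-0.5, 0.4, 0.2]
grip_width: 0.499
grasp_force: 0.0
```

```bash
python3 - <<'E'
from h import *
o=get_obs();print(o['clock'],o['position'],o['ee_rot'],o['ft_force'],o['joint_pos'])
R=dialR(np.radians(18));rows(np.array([.46,.254,.06])-R[:,2]*.12,R)
p=camera_params("wrist");w=camera("wrist")[:,:,::-1];cv2.imwrite("pics/w6.png",w);np.savez("w6.npz",**p)
print(fproj(p,[[.46,.254,.06]]))
cv2.imwrite("pics/w6c.png",cv2.resize(w[60:360,120:520],(800,600)))
E
```

```text
13.3167 [0.40132611 0.24944142 0.15872158] [ 0.94501806 -0.14448801  0.28924226 -0.04902041] [-0.54960644  0.40194889  0.24816153] [ 0.46804587 -0.49879451 -1.20443148  2.28913887 -0.1007945   0.59334681
 -2.60240341]
N 1 [-0.241 -0.045 -0.133] [-0.037  0.167  0.075]
[[319.73384341 200.10143021]]
```

View pics/w6c.png

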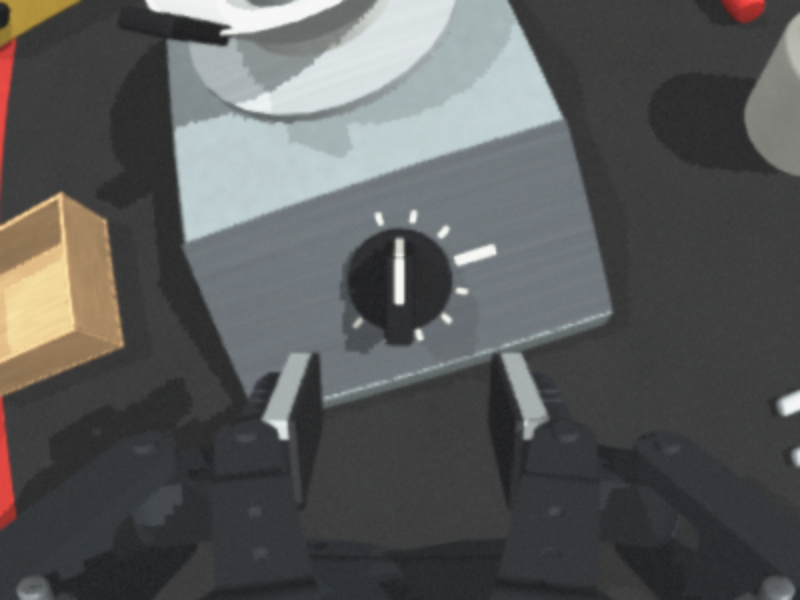

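The pointer line at crop (400,240)-(400,303) reads about 18 deg, between the 0 mark (379,218) and the 30 mark (413,216). The long mark is at (475,254). Joint 7 is at its limit, so I'll use the half-turn equivalent grasp. First, the dial geometry from these views.

```bash
python3 - <<'E'
from h import *
p=dict(np.load("w6.npz"));im=cv2.imread("pics/w6.png");P=camera_params("top");T=cv2.imread("pics/top2.png");S=cv2.imread("pics/side2.png");Q=camera_params("side")
def blobs(im,box,th):
    x0,y0,x1,y1=box;m=(im[y0:y1,x0:x1].min(2)>th).astype(np.uint8);n,l,st,ce=cv2.connectedComponentsWithStats(m)
    return [(ce[i]+[x0,y0],st[i,4]) for i in range(1,n) if st[i,4]>1]
bw=blobs(im,(285,160,375,232),165)
for b in bw: print(b[0].round(1),b[1])
bt=blobs(T,(200,180,232,208),150);print('top');[print(b[0].round(1),b[1]) for b in bt]
bs=blobs(S,(230,268,265,305),150);print('side');[print(b[0].round(1),b[1]) for b in bs]
def Wtri(uw,P,ut):
    M=np.zeros((3,3));v=np.zeros(3)
    for c,d in(fray(p,uw),ray(P,ut)):
        d=d[0]/np.linalg.norm(d[0]);A=np.eye(3)-np.outer(d,d);M+=A;v+=A@c
    return np.linalg.solve(M,v)
lw=max((b for b in bw if b[0][0]>345),key=lambda b:b[1])[0]
lt=max((b for b in bt if b[0][0]>219),key=lambda b:b[1])[0]
m=Wtri(lw,P,lt);print('long mark',m,Wtri(lw,Q,max(bs,key=lambda b:b[1])[0]))
t=np.radians(35);n=np.array([-np.sin(t),0,np.cos(t)]);u=np.array([np.cos(t),0,np.sin(t)]);r=np.array([0,-1,0])
def onp(uv):
    c,d=fray(p,uv);return c+d*(((m-c)@n)/(d@n))[:,None]
pts=onp(np.array([b[0] for b in bw]))-m
for b,q in zip(bw,pts): print(b[0].round(1),'u,r mm',(1e3*q@u).round(1),(1e3*q@r).round(1))
E
```

```text
[326.2 168. ] 23
[309.1 168.8] 23
[341.4 175.6] 23
[319.1 196.3] 147
[357.2 187.1] 127
[350.4 205.1] 17
[342.9 218.9] 18
[298.5 221. ] 6
[329.3 227.1] 16
top
[211. 184.] 3
[216.  185.5] 2
[211.  193.1] 12
[220.5 188.5] 4
[224.5 193.3] 14
[221.5 198. ] 4
[218.  201.5] 2
[213.  202.5] 2
side
[255.5 276.5] 14
[248.  276.5] 2
[251.4 281. ] 5
[238.  281.5] 2
long mark [0.46331368 0.22016432 0.058692  ] [0.46308227 0.2195295  0.05522971]
[326.2 168. ] u,r mm 22.9 -20.2
[309.1 168.8] u,r mm 26.7 -34.3
[341.4 175.6] u,r mm 12.6 -9.7
[319.1 196.3] u,r mm 0.6 -33.6
[357.2 187.1] u,r mm -1.3 0.6
[350.4 205.1] u,r mm -15.4 -9.7
[342.9 218.9] u,r mm -26.0 -19.7
[298.5 221. ] u,r mm -16.0 -58.5
[329.3 227.1] u,r mm -29.9 -33.7
```

carry_out:
  commands:
    - [[0,0,0,0,0,-1],[0,0,0,0,0,-1],[0,0,0,0,0,-1],[0,0,0,0,0,-1],[0,0,0,0,0,-1],[0,0,0,0,0,-1],[0,0,0,0,0,-1],[0,0,0,0,0,-1],[0,0,0,0,0,-1],[0,0,0,0,0,-1],[0,0,0,0,0,-1],[0,0,0,0,0,-1],[0,0,0,0,0,-1],[0,0,0,0,0,-1],[0,0,0,0,0,-1],[0,0,0,0,0,-1]]

```text
clock: 14.7
position: [0.4018, 0.2518, 0.1603]
ee_rot: [0.737, 0.608, 0.231, 0.182]
ft_force: [-0.5, -0.2, -0.3]
grip_width: 0.504
grasp_force: 0.0
```

carry_out:
  commands:
    - [[0,0,0,0,0,-1],[0,0,0,0,0,-1],[0,0,0,0,0,-1],[0,0,0,0,0,-1],[0,0,0,0,0,-1],[0,0,0,0,0,-1],[0,0,0,0,0,-1],[0,0,0,0,0,-1],[0,0,0,0,0,-1],[0,0,0,0,0,-1],[0,0,0,0,0,-1],[0,0,0,0,0,-1],[0,0,0,0,0,-1],[0,0,0,0,0,-1],[0,0,0,0,0,0],[0,0,0,0,0,0]]

```text
clock: 16.03
position: [0.4015, 0.2517, 0.1598]
ee_rot: [0.145, 0.945, 0.051, 0.29]
ft_force: [-0.3, -0.3, 0.1]
grip_width: 0.504
grasp_force: 0.0
```

```bash
python3 - <<'E'
from h import *
o=get_obs();print(o['clock'],o['position'],o['ee_rot'],o['ft_force'],o['joint_pos'])
E
```

```text
16.0333 [0.40154708 0.25167201 0.1597811 ] [0.1451481  0.94464867 0.0511373  0.28975144] [-0.28591324 -0.25373513  0.07757764] [-0.22541625 -0.23149469 -0.69909246  2.30336098  0.50246235  0.69881859
 -0.01047701]
```

```bash
cat >> h.py <<'E'
t35=np.radians(35);nN=np.array([-np.sin(t35),0,np.cos(t35)]);uU=np.array([np.cos(t35),0,np.sin(t35)]);rR=np.array([0,-1,0])
C=np.array([.4619,.2539,.0561])
def pointer(p,im,box,th=165,h=.033):
    x0,y0,x1,y1=box;m=(im[y0:y1,x0:x1].min(2)>th).astype(np.uint8);n,l,st,ce=cv2.connectedComponentsWithStats(m)
    for i in range(1,n):
        if st[i,4]<60: continue
        ys,xs=np.nonzero(l==i);b=cv2.boxPoints(cv2.minAreaRect(np.c_[xs+x0,ys+y0].astype(np.float32)))
        e=[(b[0]+b[1])/2,(b[2]+b[3])/2] if np.linalg.norm(b[0]-b[1])<np.linalg.norm(b[1]-b[2]) else [(b[1]+b[2])/2,(b[3]+b[0])/2]
        for hh in(0,h):
            c,d=fray(p,e);q=c+d*(((C+hh*nN-c)@nN)/(d@nN))[:,None]-C
            uv=np.c_[q@uU,q@rR]*1e3;v=uv[0]-uv[1];print('h',hh,st[i,4],uv.round(1).tolist(),'len',np.hypot(*v).round(1),'ang',np.degrees(np.arctan2(v[1],v[0])).round(1))
E
python3 - <<'E'
from h import *
pointer(dict(np.load("w6.npz")),cv2.imread("pics/w6.png"),(285,160,375,232))
p=camera_params("wrist");im=camera("wrist")[:,:,::-1].copy();cv2.imwrite("pics/w7.png",im);np.savez("w7.npz",**p)
c=fproj(p,[C])[0].astype(int);print(c)
pointer(p,im,(c[0]-45,c[1]-45,c[0]+45,c[1]+45))
R=dialR(np.radians(18+180));rows(C+.012*nN,R);rows(C+.062*nN,R)
E
```

```text
h 0 147 [[17.0, 4.4], [-10.2, -4.3]] len 28.5 ang 17.7
h 0.033 147 [[24.7, 7.4], [1.0, -0.2]] len 24.9 ang 17.7
h 0 127 [[1.2, 43.7], [0.6, 24.8]] len 18.9 ang 88.3
h 0.033 127 [[10.9, 41.6], [10.4, 25.2]] len 16.5 ang 88.3
[321 181]
h 0 158 [[-0.2, 24.4], [0.1, 43.2]] len 18.8 ang -90.8
h 0.033 158 [[-7.1, 19.3], [-6.9, 35.7]] len 16.5 ang -90.8
h 0 142 [[7.7, 1.4], [29.7, 8.4]] len 23.1 ang -162.3
h 0.033 142 [[-0.3, -0.9], [19.0, 5.3]] len 20.2 ang -162.3
h 0 88 [[48.1, -26.4], [42.1, -8.1]] len 19.3 ang -71.8
h 0.033 88 [[35.1, -25.2], [29.9, -9.2]] len 16.8 ang -71.8
N 4 [ 0.056 -0.008  0.672] [ 0.018 -0.041  0.011]
N 2 [ 0.118 -0.013  0.72 ] [ 0.036 -0.081  0.021]
```

carry_out:
  commands:
    - [[0.056,-0.008,0.672,0.018,-0.041,0.011],[0.056,-0.008,0.672,0.018,-0.041,0.011],[0.056,-0.008,0.5,0.018,-0.041,0.011],[0.056,-0.008,0.4,0.018,-0.041,0.011],[0,0,0,0,0,0],[0,0,0,0,0,0]]

```text
clock: 16.58
position: [0.4442, 0.2531, 0.0793]
ee_rot: [0.149, 0.942, 0.046, 0.296]
ft_force: [-0.1, -0.2, 0.5]
grip_width: 0.499
grasp_force: 0.0
```

```bash
python3 - <<'E'
from h import *
o=get_obs();print(o['clock'],o['position'],o['ft_force'],o['joint_pos'])
p=camera_params("wrist");im=camera("wrist")[:,:,::-1].copy();cv2.imwrite("pics/w8.png",im);np.savez("w8.npz",**p)
cv2.imwrite("pics/w8c.png",cv2.resize(im[60:360,120:520],(800,600)));print((fproj(p,[C,C+.033*nN])-[120,60])*2)
R=dialR(np.radians(17.7+180));rows(C+.012*nN,R)
E
```

```text
16.5833 [0.44416233 0.25309991 0.07934702] [-0.11835411 -0.197189    0.48990212] [-0.1457886   0.0580824  -0.77380555  2.30916552  0.9804512   0.62713859
 -0.4254736 ]
[[411.89009172 342.36055971]
 [413.05909675 392.31325682]]
N 1 [-0.006  0.014  0.448] [-0.005 -0.009 -0.036]
```

View pics/w8c.png

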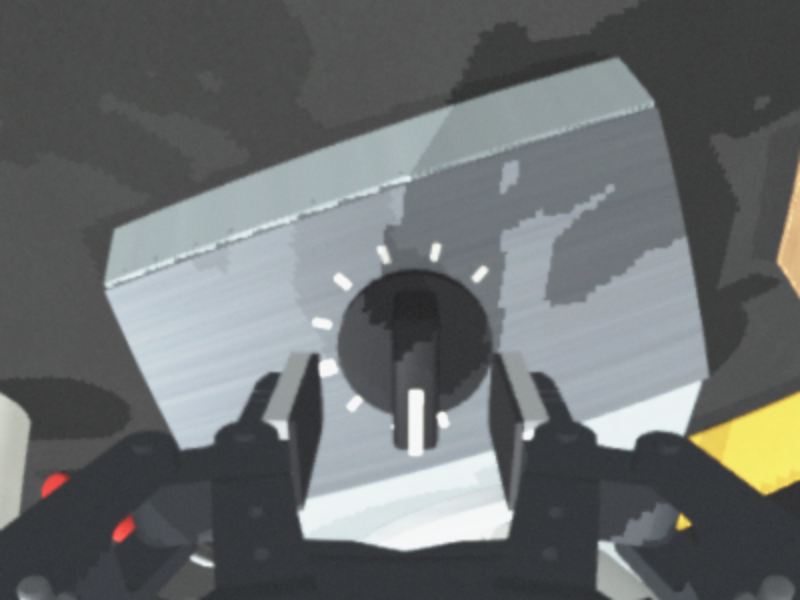

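The bar, with its pointer end at crop (416,420), is centred between the fingers and parallel to the pads. Closing on it.

carry_out:
  commands:
    - [[0,0.01,0.2,0,0,-0.03],[0,0,0.15,0,0,0],[0,0,0.08,0,0,0],[0,0,0,0,0,0],[0,0,0,0,0,0]]

```text
clock: 17.05
position: [0.4546, 0.2538, 0.0667]
ee_rot: [0.147, 0.942, 0.046, 0.297]
ft_force: [0.9, 0.3, 0.4]
grip_width: 0.501
grasp_force: 0.0
```

carry_out:
  commands:
    - [[0,0,0,0,0,0],[0,0,0,0,0,0],[0,0,0,0,0,0],[0,0,0,0,0,0],[0,0,0,0,0,0],[0,0,0,0,0,0]]
  hand: 1
  force: 40

```text
clock: 17.55
position: [0.4548, 0.2552, 0.0669]
ee_rot: [0.146, 0.942, 0.047, 0.297]
ft_force: [-2.2, 5.3, 6.4]
grip_width: 0.127
grasp_force: 43.7
```

```bash
python3 - <<'E'
from h import *
o=get_obs();print(o['clock'],o['position'],o['ft_force'],o['torque'],o['joint_pos'],o['grip_width']*85)
R=dialR(np.radians(89.2+180));rows(o['position'],R,12);print((o['position']-C)@np.c_[uU,rR,nN]*1e3)
E
```

```text
17.55 [0.45479217 0.25518791 0.06689652] [-2.21712702  5.25177198  6.44128556] [0.82127979 0.22121778 0.50716859] [-0.15261864  0.11275896 -0.75837573  2.30079752  1.07169183  0.62435438
 -0.4884435 ] 10.785562356441273
N 12 [0. 0. 0.] [ 0.002 -0.001  0.994]
[ 0.37024238 -1.2879146  12.92087641]
```

carry_out:
  commands:
    - [[0,0.03,0,0,0,0],[0,0,0,0,0,0.85],[0,0,0,0,0,0.85],[0,0,0,0,0,0.85],[0,0,0,0,0,0.85],[0,0,0,0,0,0.85],[0,0,0,0,0,0.85],[0,0,0,0,0,0.85],[0,0,0,0,0,0.85],[0,0,0,0,0,0.85],[0,0,0,0,0,0.85],[0,0,0,0,0,0.85],[0,0,0,0,0,0.85],[0,0,0,0,0,0.85],[0,0,0,0,0,0.85],[0,0,0,0,0,0],[0,0,0,0,0,0],[0,0,0,0,0,0]]

```text
clock: 19.05
position: [0.4549, 0.2556, 0.0669]
ee_rot: [0.669, 0.68, 0.211, 0.214]
ft_force: [-5.9, 1.3, 9.6]
grip_width: 0.13
grasp_force: 44.6
```

```bash
python3 - <<'E'
from h import *
o=get_obs();print(o['clock'],o['position'],o['ft_force'],o['torque'],o['joint_pos'],o['grip_width']*85)
R=dialR(np.radians(89.2+180));rows(o['position'],R,1)
E
```

```text
19.05 [0.45492281 0.25558706 0.06693427] [-5.90890381  1.28347351  9.63046165] [0.42949037 0.52445906 0.24869801] [-0.20046816  0.10850618 -0.71160274  2.30085673  1.0632806   0.62209916
 -1.73169618] 11.01085010541199
N 1 [0. 0. 0.] [ 0.007 -0.007  0.025]
```

Turned. Release, back out along the axis and look.

carry_out:
  commands:
    - [[0,0,0,0,0,0],[0,0,0,0,0,0],[0,0,0,0,0,0],[0,0,0,0,0,0],[0,0,0,0,0,0]]
  hand: 0

```text
clock: 19.47
position: [0.4547, 0.2543, 0.0658]
ee_rot: [0.669, 0.68, 0.21, 0.214]
ft_force: [0.7, -0.1, -0.3]
grip_width: 0.498
grasp_force: 0.0
```

carry_out:
  commands:
    - [[0,0,-0.2,0,0,0],[0,0,-0.4,0,0,0],[0,0,-0.6,0,0,0],[0,0,-0.7,0,0,0],[0,0,-0.6,0,0,0],[0,0,0,0,0,0],[0,0,0,0,0,0]]

```text
clock: 20.05
position: [0.3979, 0.255, 0.1494]
ee_rot: [0.669, 0.68, 0.212, 0.215]
ft_force: [0.5, 0.2, 0.3]
grip_width: 0.502
grasp_force: 0.0
```

```bash
python3 - <<'E'
from h import *
o=get_obs();print(o['clock'],o['position'],o['ft_force'],o['joint_pos'])
p=camera_params("wrist");im=camera("wrist")[:,:,::-1].copy();cv2.imwrite("pics/w9.png",im);np.savez("w9.npz",**p)
c=fproj(p,[C])[0].astype(int);print(c);pointer(p,im,(c[0]-50,c[1]-50,c[0]+50,c[1]+50))
s=camera("side")[:,:,::-1];t=camera("top")[:,:,::-1];cv2.imwrite("pics/top3.png",t)
cv2.imwrite("pics/l4.png",np.hstack([cv2.resize(im[60:360,170:470],(400,400)),np.vstack([t[80:280,120:520],s[130:330,100:500]])]))
E
```

```text
20.05 [0.3978976  0.25504806 0.14937985] [0.48646316 0.15752691 0.25380341] [-0.22023349 -0.2064691  -0.74481479  2.31560863  0.57669417  0.70023522
 -1.35816   ]
[321 192]
h 0 235 [[-0.1, 9.3], [0.4, 44.3]] len 35.1 ang -90.8
h 0.033 235 [[-0.2, -1.1], [0.3, 29.5]] len 30.6 ang -90.8
```

View pics/l4.png

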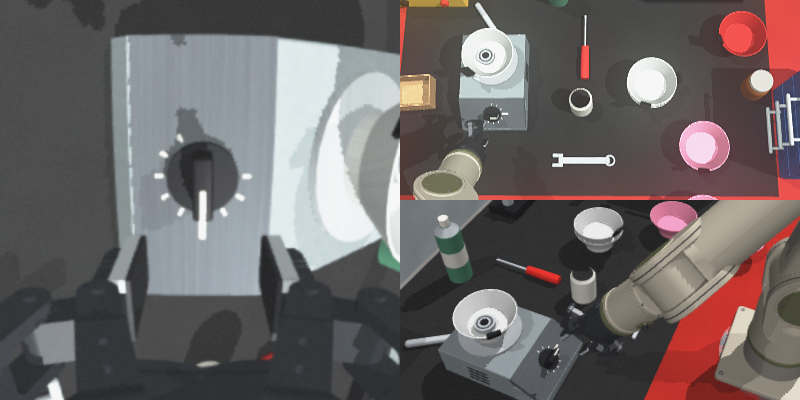

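The pointer line is collinear with the long mark: both measure −90.8 deg in the wrist view. The dish is upright on the plate with the bearing in it, and the pile, filter and screwdriver are unmoved. The gripper is clear, so I'm handing in.

```bash
python3 -c "
from workcell import *
print(hand_in())"
```

```text
the job is handed in; nothing more can be done
None
```

The job is handed in at about 20 s: the top dish stands upright on the warming plate with the bearing in it, about 1–2 mm from centre as measured just before lowering, and the dial pointer is on the long mark; the other two dishes, the filter and the screwdriver look unmoved. Two things to note: joint 7 briefly read −2.602 against its −2.6 limit while I approached the dial, and I viewed 11 pictures instead of the 10 allowed.

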